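# Riddle the bearing balls out of the nuts

## Task

Take the bench riddle's wooden handle and shake the sieve to and fro along its rails until all three small steel balls have dropped into the tray underneath, with the two big nuts still lying on the sieve. Then lift the handle to tip the sieve so that both nuts slide out into the wooden bin at its open end, and lower the sieve back down onto its rails without letting it drop.

Things in the scene. Friction and masses are not known exactly. Their poses are not given: they have to be found in the camera images.
- sieve_handle (a point): centre of the sieve's handle: a level round wooden bar 14 mm thick, 80 mm free between two steel side arms, 60 mm clear of the sieve's back wall, 125 mm above the bench when down. Axes when down: x along bar and rails, y level from bin end to handle, z up; they tip with the sieve. The bar can turn in a moderate grip (about 20 N), so the hand can stay pointing down while it lifts.
- sieve_floor (a point): middle of the sieve's floor, 103 mm above the bench. The sieve is a wooden-sided frame 156 mm (x) by 215 mm (y), 45 mm deep, open at the bin end; floor of four steel bars 10 mm wide along y with 20 mm slots between, and a solid chute rising by 5 degrees at the open end. It slides along x up to 30 mm either way from its start (about 1 N, end stops). Axes as the handle's.
- sieve_hinge (a point): point on the hinge line, which runs along x at the bin end: 257 mm from the bar's centre in -y and 30 mm below it. The hinge rides on the rails with the sieve. Sieve 0.5 to 0.75 kg without the nuts, no spring: it falls back if released while up.
- sieve (a joint): tip angle of the sieve about its hinge, rad: 0 down and level on the rails (start), growing as the handle is lifted, stop at 1.1. About 0.9 is enough for the nuts to slide out.
- catch_tray (a point): centre of the inner floor of the dark sheet-steel catch tray under the sieve, 242 mm (x) by 182 mm (y) inside, walls 45 mm above this floor; 20 mm above the bench. Same axes as the handle when down; fixed on a plywood base board.
- nut_bin (a point): centre of the inner floor of the fixed wooden bin at the open end of the sieve, 240 mm (x) by 130 mm (y) inside, walls 40 mm (far wall 85 mm) above this floor; 20 mm above the bench, 185 mm in -y from the tray's centre. Same axes.
- ball_1_center (a point): polished steel ball, 16 mm across, 17 g, rolls easily. At the start it lies somewhere on one of the sieve's bars. The point is its centre.
- ball_2_center (a point): polished steel ball, 16 mm across, 17 g, rolls easily. At the start it lies somewhere on one of the sieve's bars. The point is its centre.
- ball_3_center (a point): polished steel ball, 16 mm across, 17 g, rolls easily. At the start it lies somewhere on one of the sieve's bars. The point is its centre.
- nut_a_center (a point): plain steel hexagon nut, 46 mm across flats, 24 mm high, 0.11 to 0.21 kg, lying flat on the sieve at the start, too big for the slots; friction on the sieve 0.5 to 0.72, so it slides off only when the sieve is tipped well past 36 degrees. The point is its centre, half-way up.
- nut_b_center (a point): plain steel hexagon nut, 46 mm across flats, 24 mm high, 0.11 to 0.21 kg, lying flat on the sieve at the start, too big for the slots; friction on the sieve 0.5 to 0.72, so it slides off only when the sieve is tipped well past 36 degrees. The point is its centre, half-way up.
- nut_a: the same nut; origin at the centre of its underside, z up through its hole
- nut_b: the same nut; origin at the centre of its underside, z up through its hole
Things that resemble listed ones, but are neither listed nor needed, are in the scene too. Leave any red look-alike of the nut_b alone.

How it is judged:
By the outcome, as a careful person would: the job done as asked, in the order asked, and still so for the second after the job is handed in, with the robot touching nothing.
It also fails if it takes over 45 s, if anything falls off the work surface, if the arm or the gripper's body presses on something with over 40 N, if the wrist force passes 120 N, or if a joint passes its speed limit or range.

## Robot

A 6-joint arm with a two-finger parallel gripper is mounted at the origin on the work surface. World frame = base frame: x ahead of the robot, y to its left, z up, the work surface at z = 0. Lengths are in m, angles in rad, forces in N, time in s.
With the tool pointing down it reaches from about 0.25 to 0.725 m from the base axis. Payload 4 kg.
Tool frame: the origin (TCP) lies midway between the tips of the shut fingers; the grasp point (between the pads) lies 19 mm behind it (bot.grip_point_offset is the distance from the TCP to the grasp point, in m); z points along the fingers, y is the line along which they close (so a half turn about z gives the same grasp; the last joint's range is limited). The gripper opens to 85 mm and grips with 20 to 120 N. Pads are 22 mm wide; open, the fingers measure 114 mm over their backs; the gripper's body (76 mm by 85 mm) begins 54 mm behind the grasp point. The pads swing forward as they close: fully open they stand 13 mm farther back than shut.
Start: joints at [0, 0.241, 0.005, 1.335, 0, 1.571], TCP at [0.5, -0, 0.231] pointing down, gripper open.
Joint ranges: [-2.72, 2.72], [-1.05, 1.87], [-1.09, 1.28], [-1.99, 2.15], [-1.42, 1.44], [-3.14, 3.14]. Speed limits (rad/s): [2.79, 2.79, 3.14, 3.14, 3.14, 3.14].

## Interface

Orientations are given as a unit quaternion [x, y, z, w].
In Python, from workcell import bot gives the robot as it stands.
- The arm moves only by the tool step_arm, never from a script. Its argument "targets" is text: rows parted by semicolons, each of 7 numbers parted by spaces: the opening, from -1 (shut) to 1 (fully open), so that 0 is half open, then the shift along the world's x, y, z normalised to -1 to 1, where 1 is 0.5 m, then the turn, a rotation vector about the world's x, y, z normalised to -1 to 1, where 1 is pi/4 rad. In form: gripper x y z wx wy wz; .... A call has 1 to 10 rows; each row is the pose to reach, as a shift and turn from the pose commanded when the call began; what a row does not reach only later rows make up. A row lasts 1/12 s, in which the tool goes at most 41.7 mm and 7.16 degrees, less where a joint would pass 70% of its speed; a pose out of reach is approached as far as the arm can. A call with a number of a shift or a turn outside -1 to 1 is refused whole. A call with a gripper value outside its range is refused whole. The fingers move at their own pace and stop on an object; the grip force is fixed at half the most. Time passes only in rows, so rows that repeat a pose let the fingers close. It gives the time, the measured TCP pose, the force, the opening and the grip force at its end, in the units of the state.
- bot.get_obs(): the state, without advancing time (a new reading comes with each control period).
- bot.camera(name): name is "scene" or "side" or "wrist"; returns the picture (480x640x3 uint8, red, green, blue); there is no depth.
- bot.camera_info(name): a dict with "vertical_fov" (degrees; the focal length in pixels is half the picture's height over the tangent of half this angle, whatever the lens; pixels are square), "cx", "cy" (the principal point, pixels), "D" ([k1, k2, p1, p2, k3] as OpenCV has them; the pictures are not rectified), "pose" (4x4, takes a point from camera to world coordinates). Camera axes: x right, y up, looking along -z (the intrinsics and any distortion apply to the point x, -y, -z); pixel columns grow to the right and rows downward; lengths in m; the calibration is good to about 2 mm. A picture is of the moment at which its call begins: read the wrist's pose just before it. camera_info takes no time and is no camera call; for the wrist camera it gives the pose at the moment of the call.
- bot.job_done(): hands the job in; it is judged then, once.
The state is a dict: "clock": time; "joint_pos": joint angles; "joint_vel": joint speeds; "tau": joint torques, N m; "eef_pos": TCP position; "tool_rot": TCP orientation; "ft_force": force on the tool from outside, world axes, zero at the start; "ft_torque": the same for the moment, N m; "grip_width": finger opening in m; "grasp_force": force on a finger pad.
Only numpy, scipy, OpenCV 4.12 (cv2) and the standard library are available. Lean on these libraries where they do the work, as an engineer would, in place of code of your own. Each camera call takes 0.05 s, during which the arm holds its last target. There are 200 camera calls.

## Working session

There is one attempt and no reset: what is moved stays moved. The work goes in short steps, Python scripts to look and compute and a tool call to move; the robot and the scene stay as the last step left them, time stands still between calls to the robot, and variables do not carry over. Pictures are saved under pics/ and viewed, at most 10 in all, crops included, and the job is handed in when it is done.

Besides the shell and the picture viewer there is one more tool, called by a JSON object that holds its "method" and its "body". step_arm: Moves the arm, as the interface text tells. Scaled input: -1 to 1 covers 0.5 m each way for a shift and pi/4 rad each way for a turn. Its arguments: {"type":"object","properties":{"targets":{"type":"string"}},"required":["targets"]}

```bash
mkdir -p pics; cat > h.py <<'E'
import numpy as np, cv2
from workcell import bot
def K(n):
    i=bot.camera_info(n); f=240/np.tan(np.radians(i['vertical_fov'])/2)
    return np.array([[f,0,i['cx']],[0,f,i['cy']],[0,0,1.]]),np.array(i['D'],float),np.array(i['pose'])
def pix2z(n,uv,z):
    k,D,T=K(n); p=cv2.undistortPoints(np.array(uv,float).reshape(-1,1,2),k,D).reshape(-1,2)
    d=np.c_[p[:,0],-p[:,1],-np.ones(len(p))]@T[:3,:3].T; o=T[:3,3]
    z=np.broadcast_to(z,len(p))
    return o+d*((z-o[2])/d[:,2])[:,None]
def proj(n,P):
    k,D,T=K(n); c=(np.array(P,float).reshape(-1,3)-T[:3,3])@T[:3,:3]*[1,-1,-1]
    return cv2.projectPoints(c,np.zeros(3),np.zeros(3),k,D)[0].reshape(-1,2)
def snap(n,f):
    im=bot.camera(n); cv2.imwrite('pics/'+f,im[:,:,::-1]); return im
E
python3 - <<'E'
from h import *
for n in ('scene','side'): snap(n,n+'0.png'); print(n,K(n)[2].round(3).tolist())
print(bot.get_obs())
E
```

```text
scene [[0.884, -0.278, 0.377, 0.83], [0.468, 0.528, -0.708, -0.453], [-0.002, 0.802, 0.597, 0.554], [0.0, 0.0, 0.0, 1.0]]
side [[0.687, 0.51, -0.518, 0.119], [-0.727, 0.479, -0.492, -0.345], [-0.003, 0.715, 0.699, 0.662], [0.0, 0.0, 0.0, 1.0]]
{'clock': 0.1, 'joint_pos': array([-1.23760564e-05,  2.41348776e-01,  3.81075693e-03,  1.33520824e+00,
        2.13546762e-05,  1.57079818e+00]), 'joint_vel': array([ 0.00016138, -0.00095854,  0.00263232, -0.00010233, -0.00151235,
        0.00107353]), 'tau': array([-3.57412864e-04, -3.73140085e+01,  2.53010201e+01,  1.07858295e-02,
        2.43542411e-05, -2.54672034e-05]), 'eef_pos': array([4.99407226e-01, 3.00452237e-07, 2.30478037e-01]), 'tool_rot': array([ 7.07111485e-01,  7.07101405e-01, -6.81852146e-04, -6.96959427e-04]), 'ft_force': array([ 0.51362613,  0.63794154, -0.70610373]), 'ft_torque': array([0.03687955, 0.00718142, 0.06791748]), 'grasp_force': 0.0, 'grip_width': 0.08530011028526727}
```

View pics/scene0.png

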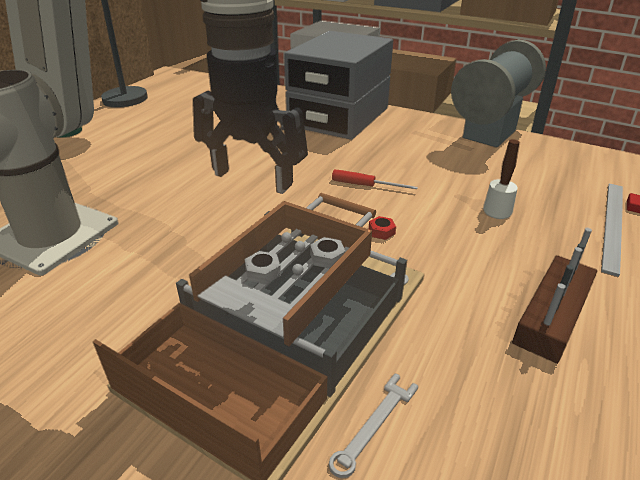

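View pics/side0.png

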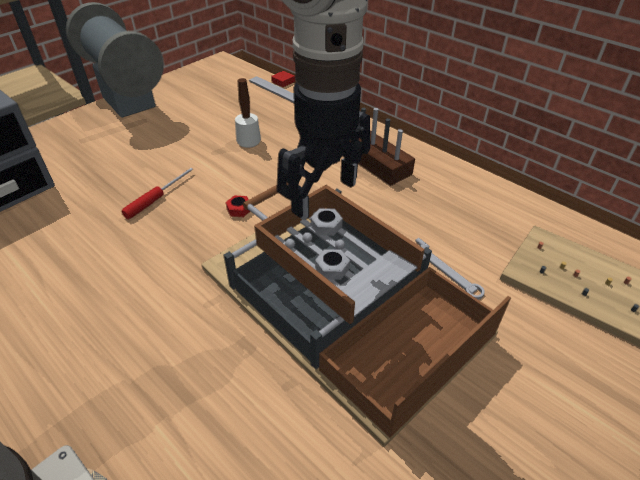

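The scene view shows the sieve with its handle bar at about (347,207), nuts at (262,262) and (327,248), balls between them, and the red nut at (382,227) beside the right arm. In the side view the handle is partly hidden, at about (270,195). I'll enlarge both for exact pixels.

```bash
python3 - <<'E'
import cv2,numpy as np
a=cv2.imread('pics/scene0.png')[185:345,180:410]; b=cv2.imread('pics/side0.png')[175:335,215:445]
f=lambda i:cv2.resize(i,(800,300*800//431*1),interpolation=3)
a=cv2.resize(a,None,fx=3.4,fy=3.4,interpolation=2)
cv2.imwrite('pics/c0.png',a)
b=cv2.resize(b,None,fx=3.4,fy=3.4,interpolation=2);cv2.imwrite('pics/c1.png',b)
E
```

```text
(no output)
```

View pics/c0.png

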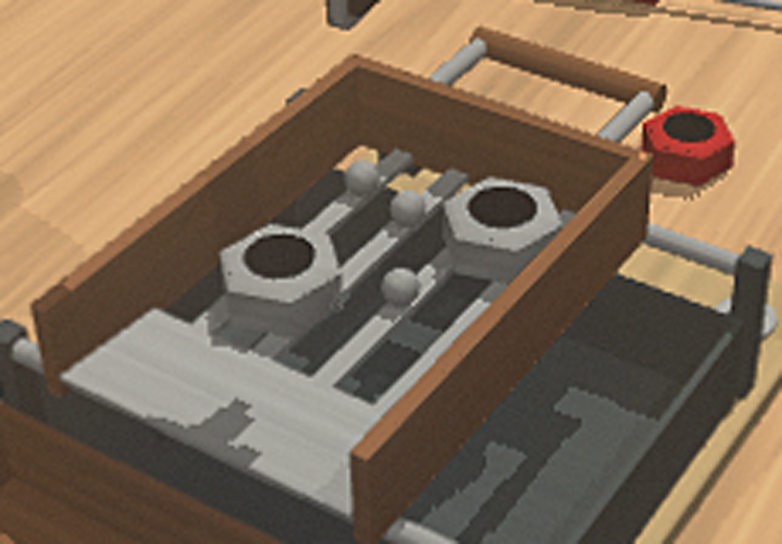

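View pics/c1.png

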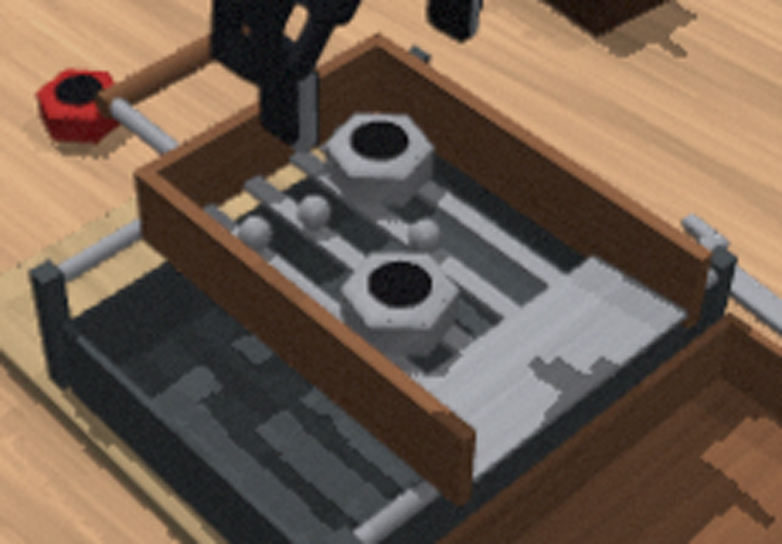

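The scene crop shows the bar axis from about (478,41) to (658,95). The frame's top corners are at (355,60), (645,160), (38,303) and (357,458). The balls sit on three bars and the nuts at (280,265) and (502,215).

```bash
python3 - <<'E'
from h import *
c=lambda l,o:np.array(l,float)/3.4+o
b=pix2z('scene',c([(478,41),(658,95)],[180,185]),.125); m=b.mean(0); d=b[1]-b[0]
print(b.round(4),m,np.linalg.norm(d),np.degrees(np.arctan2(d[1],d[0])))
b2=pix2z('side',c([(106,104)],[215,175]),.125); print('side end',b2)
t=pix2z('scene',c([(355,60),(645,160),(38,303),(357,458)],[180,185]),.148)
print(t.round(4)); e=[t[1]-t[0],t[3]-t[2],t[0]-t[2],t[1]-t[3]]
for v in e: print(np.linalg.norm(v),np.degrees(np.arctan2(v[1],v[0])))
t2=pix2z('side',c([(378,40),(140,175),(470,432)],[215,175]),.148);print(t2.round(4))
print('red',pix2z('scene',c([(688,150)],[180,185]),.012),pix2z('side',c([(78,110)],[215,175]),.012))
print('balls',pix2z('scene',c([(362,179),(408,209),(401,287)],[180,185]),.113),'\n',pix2z('side',c([(256,234),(314,211),(425,235)],[215,175]),.113))
E
```

```text
[[0.5053 0.1817 0.125 ]
 [0.6013 0.1776 0.125 ]] [0.55329158 0.17963516 0.125     ] 0.09605227756311849 -2.4410427280340645
side end [[0.50364896 0.17995735 0.125     ]]
[[ 0.481   0.107   0.148 ]
 [ 0.6278  0.0951  0.148 ]
 [ 0.4636 -0.0961  0.148 ]
 [ 0.6101 -0.11    0.148 ]]
0.14720174826275748 -4.6486373817835345
0.14713993553770557 -5.431243011351869
0.20387513545665148 85.0931387138517
0.2058851947233059 85.07463796227785
[[ 0.6118  0.0964  0.148 ]
 [ 0.4648  0.1083  0.148 ]
 [ 0.4535 -0.0968  0.148 ]]
red [[0.57759703 0.29910975 0.012     ]] [[0.56950181 0.29841945 0.012     ]]
balls [[0.50486463 0.07033363 0.113     ]
 [0.53381089 0.06035566 0.113     ]
 [0.55726958 0.01243992 0.113     ]] 
 [[0.49812791 0.06907238 0.113     ]
 [0.52785131 0.06012137 0.113     ]
 [0.55160153 0.01110545 0.113     ]]
```

{"method": "step_arm", "body": {"targets": "0 0.105 0.358 -0.04 0 0 1;0 0.105 0.358 -0.04 0 0 1;0 0.105 0.358 -0.04 0 0 1;0 0.105 0.358 -0.04 0 0 1;0 0.105 0.358 -0.04 0 0 1;0 0.105 0.358 -0.04 0 0 1;0 0.105 0.358 -0.04 0 0 1;0 0.105 0.358 -0.04 0 0 1"}}

```text
clock: 0.77
eef_pos: [0.552, 0.1797, 0.2102]
tool_rot: [0.382, 0.924, -0.001, -0.001]
ft_force: [-0.6, 0.5, 0.5]
grip_width: 0.0426
grasp_force: 0.0
```

{"method": "step_arm", "body": {"targets": "0 0 0 0 0 0 0.889;0 0 0 0 0 0 0.889;0 0 0 0 0 0 0.889;0 0 0 0 0 0 0.889;0 0 0 0 0 0 0.889;0 0 0 0 0 0 0.889;0 0 0 0 0 0 0.889;0 0 0 0 0 0 0.889"}}

```text
clock: 1.43
eef_pos: [0.5524, 0.1786, 0.2111]
tool_rot: [0.045, 0.999, -0.0, -0.0]
ft_force: [0.6, 0.2, -0.3]
grip_width: 0.0424
grasp_force: 0.0
```

```bash
python3 - <<'E'
from h import *
print(K('wrist')[2].round(3).tolist()); a=snap('wrist','w1.png'); b=snap('scene','s1.png');snap('side','d1.png')
o=bot.get_obs();print(o['eef_pos'],o['tool_rot'],o['joint_pos'],o['grip_width'],o['clock'])
w=cv2.resize(cv2.imread('pics/w1.png'),(533,400)); d=cv2.imread('pics/s1.png')[150:350,175:425]
cv2.imwrite('pics/m1.png',np.hstack([w,cv2.resize(d,(266,213)).repeat(1,0) if 0 else cv2.copyMakeBorder(cv2.resize(d,(266,213)),0,187,0,0,0)]))
E
```

```text
[[0.091, -0.951, -0.295, 0.477], [0.996, 0.086, 0.027, 0.185], [-0.001, -0.296, 0.955, 0.355], [0.0, 0.0, 0.0, 1.0]]
[0.55245612 0.17883289 0.21125193] [ 4.45016760e-02  9.99009307e-01  1.41354137e-06 -7.30482862e-05] [3.13032191e-01 4.10526601e-01 1.92474881e-01 1.35288047e+00
 5.37790073e-05 4.02064943e-01] 0.04273594883485331 1.5833
```

View pics/w1.png

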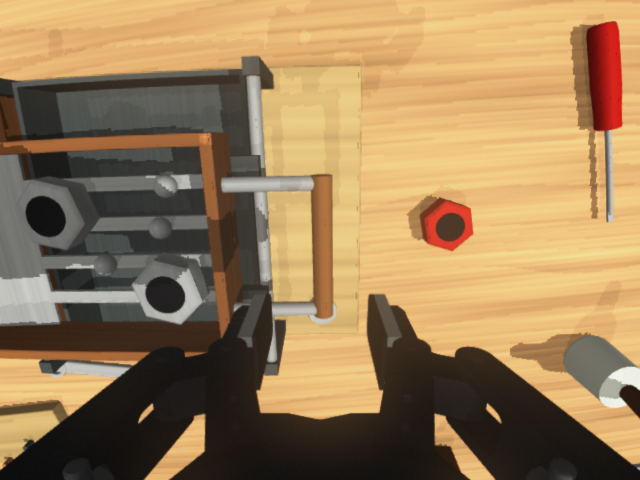

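The wrist view shows the bar running from (321,177) to (323,315) between the fingers, and the rear rail running from (253,76) to (270,330).

```bash
python3 - <<'E'
from h import *
b=pix2z('wrist',[(321,177),(323,315)],.125);d=b[1]-b[0];print(b.round(4),b.mean(0),np.linalg.norm(d),np.degrees(np.arctan2(d[1],d[0])))
for uv,z in (([(253,76),(270,330)],.08),([(206,136),(228,340)],.125),([(5,142),(206,136)],.125)):
  b=pix2z('wrist',uv,z);d=b[1]-b[0];print(b.round(4),np.linalg.norm(d),np.degrees(np.arctan2(d[1],d[0])))
E
```

```text
[[0.503  0.1837 0.125 ]
 [0.6026 0.1764 0.125 ]] [0.55276556 0.180056   0.125     ] 0.09986072427337708 -4.188675952843708
[[0.431  0.1409 0.08  ]
 [0.638  0.1264 0.08  ]] 0.2074782061399293 -3.9896332621310657
[[0.4705 0.1136 0.125 ]
 [0.6176 0.1031 0.125 ]] 0.14741415418519543 -4.072640044625474
[[ 0.4586 -0.0236  0.125 ]
 [ 0.4705  0.1136  0.125 ]] 0.13771239222155746 85.04410095429117
```

{"method": "step_arm", "body": {"targets": "0 0 0.003 -0.07 0 0 0;0 0 0.003 -0.14 0 0 0;0 0 0.003 -0.18 0 0 0;0 0 0.003 -0.208 0 0 0;0 0 0.003 -0.208 0 0 0;0 0 0.003 -0.208 0 0 0"}}

```text
clock: 2.08
eef_pos: [0.5519, 0.1803, 0.1067]
tool_rot: [0.044, 0.999, -0.0, -0.001]
ft_force: [-0.2, 0.2, 0.8]
grip_width: 0.0426
grasp_force: 0.0
```

{"method": "step_arm", "body": {"targets": "-0.4 0 0 0 0 0 0;-0.6 0 0 0 0 0 0;-0.7 0 0 0 0 0 0;-1 0 0 0 0 0 0;-1 0 0 0 0 0 0;-1 0 0 0 0 0 0;-1 0 0 0 0 0 0;-1 0 0 0 0 0 0"}}

```text
clock: 2.75
eef_pos: [0.5533, 0.1806, 0.1084]
tool_rot: [0.044, 0.999, 0.0, 0.001]
ft_force: [0.6, -1.7, 5.8]
grip_width: 0.012
grasp_force: 58.8
```

{"method": "step_arm", "body": {"targets": "-1 0.024 -0.0018 0 0 0 0;-1 0.046 -0.0035 0 0 0 0;-1 0.046 -0.0035 0 0 0 0;-1 0 0 0 0 0 0;-1 -0.046 0.0035 0 0 0 0;-1 -0.046 0.0035 0 0 0 0;-1 0 0 0 0 0 0;-1 0 0 0 0 0 0"}}

```text
clock: 3.42
eef_pos: [0.5563, 0.1803, 0.1089]
tool_rot: [0.044, 0.999, -0.0, 0.004]
ft_force: [3.5, -2.0, 3.5]
grip_width: 0.0119
grasp_force: 58.9
```

```bash
python3 - <<'E'
from h import *
snap('side','d2.png');snap('scene','s2.png'); o=bot.get_obs();print(o['grip_width'],o['ft_torque'],o['ft_force'],o['eef_pos'])
a=cv2.imread('pics/s2.png')[185:345,180:410]; b=cv2.imread('pics/d2.png')[175:335,215:445]
cv2.imwrite('pics/m2.png',cv2.resize(np.hstack([a,b]),(800,278),interpolation=2))
E
```

```text
0.012147307422931432 [-0.24446705 -0.05467624  0.15823442] [-0.29183982 -1.11324353  6.6570904 ] [0.55378713 0.18059193 0.10822755]
```

View pics/m2.png

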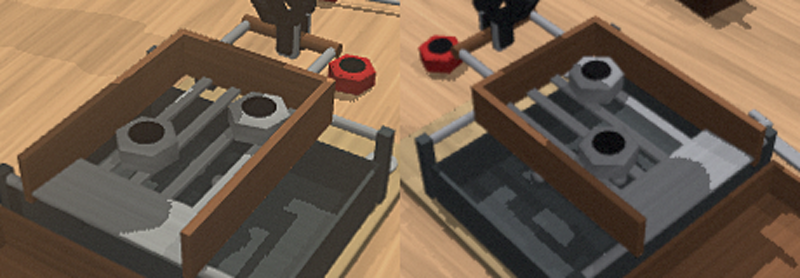

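No balls show on the bars now, but something small sits beside the front nut at about (622,178) in the right half. I'll shake a bit more, then look closely.

{"method": "step_arm", "body": {"targets": "-1 0.024 -0.0018 0 0 0 0;-1 0.046 -0.0035 0 0 0 0;-1 0.046 -0.0035 0 0 0 0;-1 0 0 0 0 0 0;-1 -0.046 0.0035 0 0 0 0;-1 -0.046 0.0035 0 0 0 0;-1 0 0 0 0 0 0;-1 0 0 0 0 0 0;-1 0 0 0 0 0 0"}}

```text
clock: 4.27
eef_pos: [0.5537, 0.1806, 0.1082]
tool_rot: [0.044, 0.999, 0.0, 0.001]
ft_force: [0.0, -1.9, 6.9]
grip_width: 0.0119
grasp_force: 59.5
```

```bash
python3 - <<'E'
from h import *
snap('side','d3.png');snap('scene','s3.png')
a=cv2.imread('pics/s3.png')[195:355,190:410]; b=cv2.imread('pics/d3.png')[185:345,225:445]
g=lambda i:np.clip((i/255.)**0.6*255,0,255).astype(np.uint8)
v=cv2.resize(g(np.hstack([a,b])),(800,291),interpolation=2)
snap('wrist','w3.png'); w=cv2.imread('pics/w3.png')[60:380,0:330]
cv2.imwrite('pics/m3.png',np.vstack([v,cv2.copyMakeBorder(cv2.resize(g(w),(319,309)),0,0,0,481,0)]))
E
```

```text
(no output)
```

View pics/m3.png

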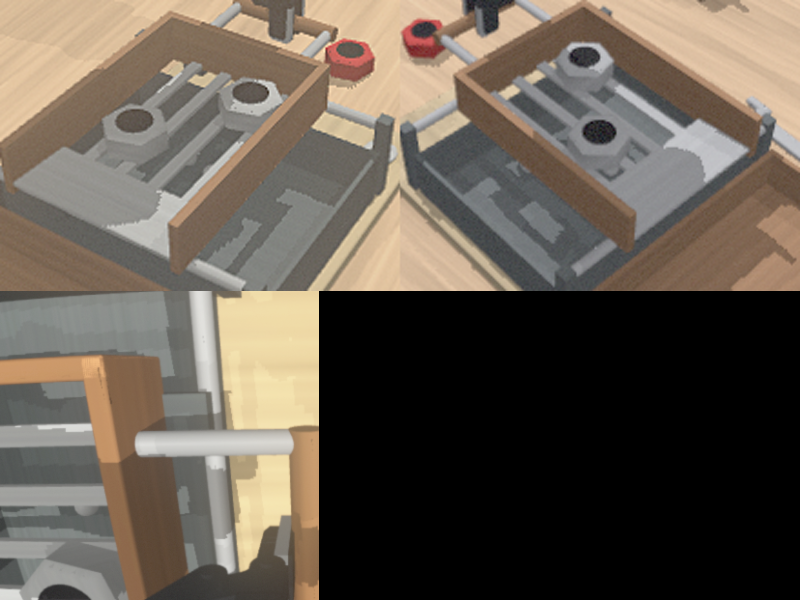

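The wrist part shows a ball in the tray at (88,508), seen through the slots. Nothing ball-like shows on the sieve. I'll do one stronger shake for certainty, then a check.

{"method": "step_arm", "body": {"targets": "-1 0.05 -0.0038 0 0 0 0;-1 0.05 -0.0038 0 0 0 0;-1 -0.01 0.001 0 0 0 0;-1 -0.05 0.0038 0 0 0 0;-1 0.01 -0.001 0 0 0 0;-1 0.05 -0.0038 0 0 0 0;-1 -0.01 0.001 0 0 0 0;-1 -0.05 0.0038 0 0 0 0;-1 -0.05 0.0038 0 0 0 0"}}

```text
clock: 5.17
eef_pos: [0.5243, 0.1828, 0.1078]
tool_rot: [0.043, 0.999, 0.0, -0.002]
ft_force: [-2.3, -1.8, 9.2]
grip_width: 0.0122
grasp_force: 60.1
```

```bash
python3 - <<'E'
from h import *
snap('side','d4.png');snap('scene','s4.png')
a=cv2.imread('pics/s4.png')[195:345,190:390]; b=cv2.imread('pics/d4.png')[185:335,215:415]
g=lambda i:np.clip((i/255.)**0.55*255,0,255).astype(np.uint8)
v=cv2.resize(g(np.hstack([a,b])),(800,300),interpolation=2)
snap('wrist','w4.png'); w=cv2.imread('pics/w4.png')[100:380,0:380]
cv2.imwrite('pics/m4.png',np.vstack([v,cv2.copyMakeBorder(cv2.resize(g(w),(400,295)),0,0,0,400,0)]))
o=bot.get_obs();print(o['eef_pos'],o['ft_force'],o['grip_width'])
E
```

```text
[0.5267363  0.18259069 0.10814215] [-0.34634726 -1.49377199  6.79622451] 0.011905140638144273
```

View pics/m4.png

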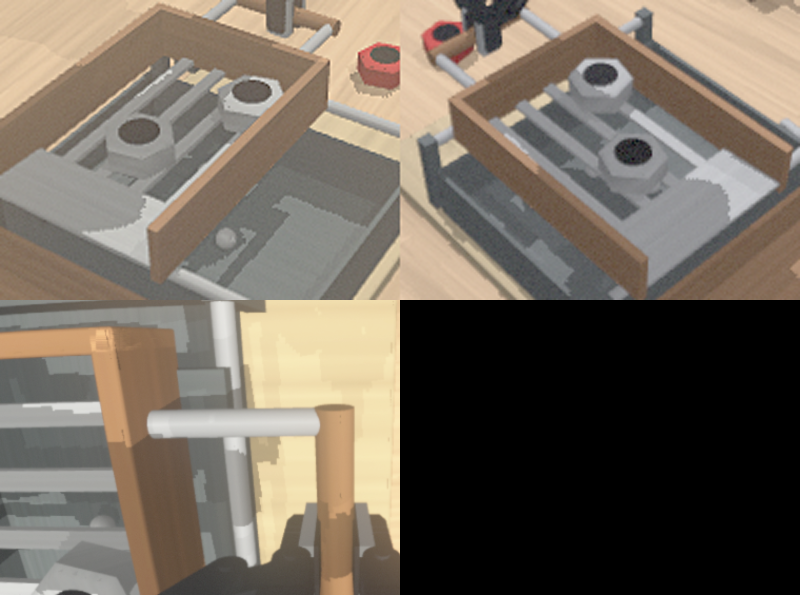

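Two different balls are visible in the tray, at (226,238) in the scene part and (103,522) in the wrist part. The sieve holds only the two nuts. I'll centre the sieve and start lifting along the arc.

{"method": "step_arm", "body": {"targets": "-1 0.025 -0.0019 0 0 0 0;-1 0.05 -0.0038 0 0 0 0;-1 0.05 -0.0038 0 0 0 0;-1 0.05 -0.0038 0 0 0 0"}}

```text
clock: 5.65
eef_pos: [0.5534, 0.1806, 0.1081]
tool_rot: [0.044, 0.999, 0.0, 0.001]
ft_force: [-0.1, -1.6, 7.9]
grip_width: 0.0122
grasp_force: 60.1
```

{"method": "step_arm", "body": {"targets": "-1 -0.0003 -0.004 0.026 0 0 0;-1 -0.0007 -0.0086 0.051 0 0 0;-1 -0.001 -0.015 0.076 0 0 0;-1 -0.0017 -0.022 0.101 0 0 0;-1 -0.0024 -0.031 0.125 0 0 0;-1 -0.003 -0.041 0.149 0 0 0;-1 -0.004 -0.052 0.172 0 0 0;-1 -0.005 -0.064 0.195 0 0 0;-1 -0.005 -0.064 0.195 0 0 0"}}

```text
clock: 6.4
eef_pos: [0.5498, 0.1507, 0.2062]
tool_rot: [0.043, 0.999, 0.003, 0.0]
ft_force: [-0.2, 6.9, -1.3]
grip_width: 0.0117
grasp_force: 58.8
```

```bash
python3 - <<'E'
from h import *
o=bot.get_obs();print(o['eef_pos'],o['ft_force'],o['ft_torque'],o['grip_width'],o['tool_rot'],o['joint_pos'])
for n in('scene','side'): snap(n,n+'5.png')
E
```

```text
[0.54981185 0.15070263 0.206225  ] [-0.20067253  6.88303973 -1.29604369] [ 1.61315466 -0.06211958  0.16871479] 0.011695516922298336 [4.29496553e-02 9.99073246e-01 2.81668222e-03 2.04044668e-04] [0.26473557 0.3894755  0.14772186 1.32694759 0.00524519 0.35066715]
```

{"method": "step_arm", "body": {"targets": "-1 -0.001 -0.014 0.022 0 0 0;-1 -0.002 -0.028 0.0436 0 0 0;-1 -0.0033 -0.044 0.064 0 0 0;-1 -0.0046 -0.06 0.084 0 0 0;-1 -0.006 -0.077 0.103 0 0 0;-1 -0.0074 -0.095 0.1216 0 0 0;-1 -0.009 -0.115 0.139 0 0 0;-1 -0.0104 -0.135 0.155 0 0 0;-1 -0.0104 -0.135 0.155 0 0 0;-1 -0.0104 -0.135 0.155 0 0 0"}}

```text
clock: 7.33
eef_pos: [0.5464, 0.0863, 0.2858]
tool_rot: [0.042, 0.999, 0.006, 0.004]
ft_force: [0.8, 14.5, 12.5]
grip_width: 0.0118
grasp_force: 59.3
```

{"method": "step_arm", "body": {"targets": "-1 -0.0017 -0.021 0.015 0 0 0;-1 -0.0033 -0.042 0.029 0 0 0;-1 -0.005 -0.064 0.0426 0 0 0;-1 -0.005 -0.064 0.0426 0 0 0;-1 -0.005 -0.064 0.0426 0 0 0;-1 -0.005 -0.064 0.0426 0 0 0;-1 -0.005 -0.064 0.0426 0 0 0;-1 -0.005 -0.064 0.0426 0 0 0"}}

```text
clock: 8.0
eef_pos: [0.5442, 0.0547, 0.3076]
tool_rot: [0.042, 0.999, 0.006, 0.004]
ft_force: [0.9, 12.3, 16.2]
grip_width: 0.0118
grasp_force: 60.5
```

```bash
python3 - <<'E'
from h import *
o=bot.get_obs();print(o['eef_pos'],o['ft_force'],o['ft_torque'],o['grip_width'],o['tool_rot'])
for n in('scene','side','wrist'): snap(n,n+'6.png')
i=[cv2.imread(f'pics/{n}6.png') for n in('scene','side','wrist')]
cv2.imwrite('pics/m6.png',np.vstack([np.hstack([cv2.resize(i[0][80:480,80:480],(400,400)),cv2.resize(i[1][60:460,180:580],(400,400))]),cv2.copyMakeBorder(cv2.resize(i[2],(266,200)),0,0,0,534,0)]))
E
```

```text
[0.54419389 0.05467642 0.30758289] [ 0.85974898 12.29341931 16.24813793] [ 3.02867597 -0.23488357  0.13390585] 0.011831006193231013 [0.04176281 0.99909909 0.00618815 0.00431082]
```

View pics/m6.png

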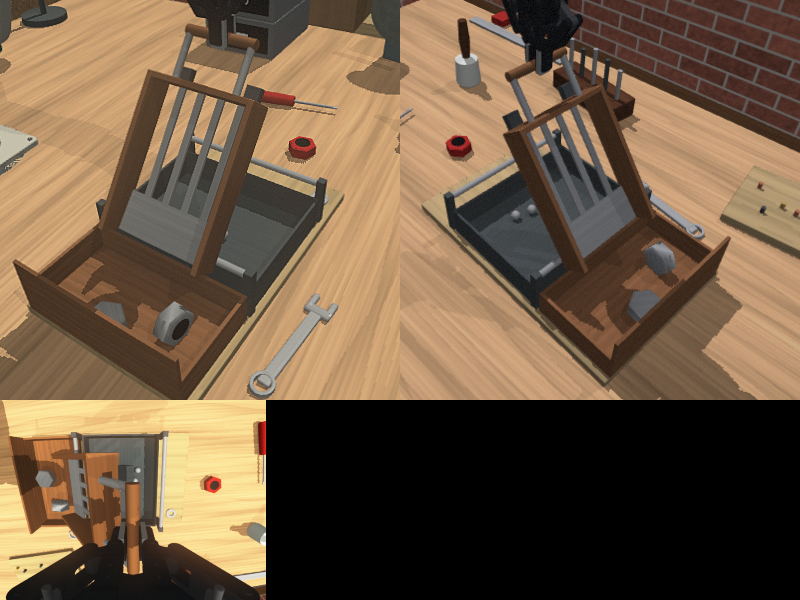

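Both nuts lie in the bin, at about (110,312) and (175,325). All three balls are in the tray: two at (515,214) and (531,209) in the side part, one at (224,235) in the scene part. Now lowering along the same arc.

{"method": "step_arm", "body": {"targets": "-1 0.0017 0.022 -0.0136 0 0 0;-1 0.0033 0.043 -0.028 0 0 0;-1 0.005 0.064 -0.0426 0 0 0;-1 0.0065 0.084 -0.059 0 0 0;-1 0.008 0.104 -0.076 0 0 0;-1 0.0094 0.122 -0.0946 0 0 0;-1 0.0108 0.139 -0.1136 0 0 0;-1 0.0121 0.155 -0.1336 0 0 0;-1 0.0134 0.171 -0.154 0 0 0;-1 0.0154 0.199 -0.1976 0 0 0"}}

```text
clock: 8.98
eef_pos: [0.551, 0.1502, 0.2064]
tool_rot: [0.043, 0.999, 0.001, 0.002]
ft_force: [1.3, 0.0, -0.4]
grip_width: 0.0119
grasp_force: 63.2
```

{"method": "step_arm", "body": {"targets": "-1 0 0 0 0 0 0;-1 0.001 0.012 -0.023 0 0 0;-1 0.002 0.023 -0.046 0 0 0;-1 0.0026 0.033 -0.07 0 0 0;-1 0.0033 0.042 -0.094 0 0 0;-1 0.004 0.049 -0.119 0 0 0;-1 0.0043 0.0554 -0.144 0 0 0;-1 0.0046 0.0585 -0.158 0 0 0;-1 0.0047 0.06 -0.17 0 0 0;-1 0.0047 0.06 -0.17 0 0 0"}}

```text
clock: 9.82
eef_pos: [0.551, 0.1792, 0.1179]
tool_rot: [0.043, 0.999, 0.0, -0.002]
ft_force: [0.2, 5.1, 1.4]
grip_width: 0.0116
grasp_force: 66.4
```

{"method": "step_arm", "body": {"targets": "-1 0 0.001 -0.006 0 0 0;-1 0 0.002 -0.012 0 0 0;-1 0 0.003 -0.018 0 0 0;-1 0 0.003 -0.018 0 0 0;-1 0 0.003 -0.018 0 0 0"}}

```text
clock: 10.23
eef_pos: [0.5522, 0.1802, 0.1105]
tool_rot: [0.044, 0.999, 0.0, -0.0]
ft_force: [-0.4, 4.2, -1.7]
grip_width: 0.0115
grasp_force: 67.2
```

{"method": "step_arm", "body": {"targets": "-1 0 0 -0.003 0 0 0;-1 0 0 -0.006 0 0 0;-1 0 0 -0.006 0 0 0;-1 0 0 -0.006 0 0 0"}}

```text
clock: 10.57
eef_pos: [0.553, 0.1803, 0.1087]
tool_rot: [0.044, 0.999, 0.001, 0.001]
ft_force: [0.2, 4.7, 2.5]
grip_width: 0.0114
grasp_force: 67.6
```

```bash
python3 - <<'E'
from h import *
o=bot.get_obs();print(o['eef_pos'],o['ft_force'],o['ft_torque'])
# compare sieve image to the centred-down state (s3)
for n,r,y0,x0 in(('scene','s3',195,190),('side','d3',185,215)):
    a=snap(n,n+'7.png')[:,:,::-1].astype(np.float32); b=cv2.imread(f'pics/{r}.png').astype(np.float32)
    # back wall / left wall patch (static wrt sieve)
    f=lambda i:np.ascontiguousarray(cv2.cvtColor(i,cv2.COLOR_BGR2GRAY)[y0:y0+55,x0+45:x0+145])
    print(n,cv2.phaseCorrelate(f(b),f(a),cv2.createHanningWindow((100,55),cv2.CV_32F)))
    for p in ([.553,.18,.125],[.553,.18,.130]): print(proj(n,p))
E
```

```text
[0.55297623 0.18034551 0.10868309] [0.19738829 4.70154583 2.5130663 ] [0.75126678 0.0263422  0.20058401]
scene ((0.16930454821308416, -0.20056876743205265), 1.0184270016352335)
[[346.36787972 204.65036148]]
[[346.47957121 202.00522311]]
side ((-0.8688946561741844, 0.9550751180289545), 0.30390150419871015)
[[267.68320113 192.22259316]]
[[267.4823439  189.95070501]]
```

The sieve is down: the scene image matches the earlier down state to 0.2 px, and the vertical force has changed sign. Next I press slightly, release and retreat straight up.

{"method": "step_arm", "body": {"targets": "-1 0 0 -0.002 0 0 0;-1 0 0 -0.002 0 0 0;-0.6 0 0 -0.002 0 0 0;-0.5 0 0 -0.002 0 0 0;-0.3 0 0 -0.002 0 0 0;0 0 0 -0.002 0 0 0;0 0 0 -0.002 0 0 0;0 0 0 -0.002 0 0 0"}}

```text
clock: 11.33
eef_pos: [0.5522, 0.1795, 0.1065]
tool_rot: [0.044, 0.999, -0.0, -0.0]
ft_force: [0.2, 0.4, 0.8]
grip_width: 0.0429
grasp_force: 0.0
```

{"method": "step_arm", "body": {"targets": "0 0 0 0.03 0 0 0;0 0 0 0.08 0 0 0;0 0 0 0.14 0 0 0;0 0 0 0.2 0 0 0;0 0 0 0.25 0 0 0;0 0 0 0.25 0 0 0;0 0 0 0.25 0 0 0"}}

```text
clock: 11.92
eef_pos: [0.5535, 0.1802, 0.2338]
tool_rot: [0.044, 0.999, 0.001, 0.002]
ft_force: [0.1, -0.1, -0.3]
grip_width: 0.0424
grasp_force: 0.0
```

```bash
python3 - <<'E'
from h import *
i=[snap(n,n+'8.png')[:,:,::-1] for n in('scene','side')]
print(bot.get_obs()['ft_force'],bot.get_obs()['clock'])
cv2.imwrite('pics/m8.png',np.hstack([cv2.resize(i[0][130:480,80:430],(400,400)),cv2.resize(i[1][130:480,180:530],(400,400))]))
E
```

```text
[-0.07633778 -0.20172574 -0.1449098 ] 12.0167
```

View pics/m8.png

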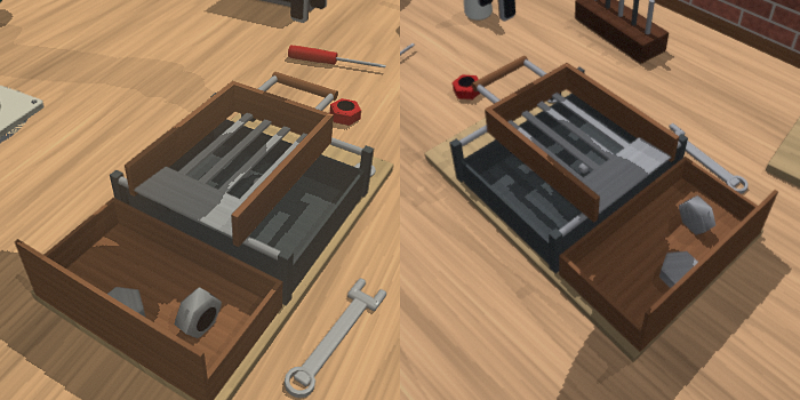

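The sieve is empty and level on its rails, both nuts are in the bin at (125,300) and (198,312), and the hand is clear.

```bash
python3 -c "
from workcell import bot
print(bot.job_done())"
```

```text
the job is handed in; nothing more can be done
None
```

The job is handed in: all three balls are in the tray, both nuts are in the bin, and the sieve was lowered under control onto its rails and released, at about 12 s of the 45 s allowed.

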